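# Lay the red-capped pattern tube in its cradle

### The arm

A 6-joint arm with a two-finger parallel gripper is mounted at the origin on the work surface. World frame = base frame: x ahead of the robot, y to its left, z up, the work surface at z = 0. Lengths are in mm, angles in rad, forces in N, time in s.
With the tool pointing down it reaches from about 275 to 1000 mm from the base axis. Payload 8.4 kg.
Tool frame: the origin (TCP) lies between the finger pads; the fingertips stand r.tips_ahead ahead of it and the grasp point (between the pads) lies 6 mm ahead of it (r.tips_ahead is the distance from the TCP to the fingertips, in mm); z points along the fingers, y is the line along which they close (so a half turn about z gives the same grasp; the last joint's range is limited). The gripper opens to 85 mm and grips with 20 to 120 N. Pads are 22 mm wide; open, the fingers measure 114 mm over their backs; the gripper's body (76 mm by 85 mm) begins 54 mm behind the grasp point. The pads swing forward as they close: fully open they stand 13 mm farther back than shut.
Start: joints at [-1.171, 0.353, 1.633, -0, 1.155, -0.002], TCP at [244.421, -575.227, 256.281] pointing down, gripper open.
Joint ranges: [-2.63, 2.63], [-0.92, 2.1], [0.06, 2.66], [-1.3, 4.44], [0, 2.69], [-3.02, 3.02]. Speed limits (rad/s): [2.22, 2.22, 2.79, 3.14, 3.14, 3.14].

### API

Orientations are given as [roll, pitch, yaw] about the fixed x, y, z axes, in that order (R = Rz(yaw) Ry(pitch) Rx(roll)).
In Python, from rig import r gives the robot as it stands.
- The arm moves only by the tool carry_out, never from a script. Its arguments are lists of equal length, an entry for each row: "delta_pos": the shift along the tool's x, y, z in m, a list of three; "rot": the turn, a rotation vector about the tool's x, y, z in degrees, a list of three. A call has 1 to 8 rows; each row is the pose to reach, as a shift and turn from the pose commanded when the call began, along the tool's axes at that moment; what a row does not reach only later rows make up. A row lasts 1/8 s, in which the tool goes at most 62.5 mm and 10.7 degrees, less where a joint would pass 70% of its speed; a pose out of reach is approached as far as the arm can. A call with a gripper value outside its range is refused whole. "claw" is the finger opening in m, from 0 to 0.0854, set as the call begins (left out, the last holds). The fingers move at their own pace and stop on an object; "grip_force" is the grip in N (left out, the last holds). Time passes only in rows, so rows that repeat a pose let the fingers close. It gives the time, the measured TCP pose, the force, the opening and the grip force at its end, in the units of the state.
- r.sense(): the state, without advancing time (a new reading comes with each control period).
- r.grab_frame(name): name is "scene" or "side" or "wrist"; returns the picture (420x560x3 uint8, blue, green, red); there is no depth.
- r.camera_info(name): a dict with "fx", "fy", "cx", "cy" (pixels), "pose" (4x4, takes a point from camera to world coordinates); the wrist camera has in their place "hand_eye" (4x4, takes a point from camera to tool coordinates, whose origin is the TCP and whose axes are the flange's). Camera axes: x right, y down, z forward; pixel columns grow to the right and rows downward; lengths in mm; the calibration is good to about 2 mm. A picture is of the moment at which its call begins: read the wrist's pose just before it. camera_info takes no time and is no camera call.
- r.sign_off(): hands the job in; it is judged then, once.
Trained networks look in the newest picture that a camera, given by its name, has taken for a name from the list of things; names that differ only in an ending like _2 or _b are one class to them, and where a whole thing is asked for, a point or a joint stands for the part that bears it (a point fixed in the world has none). Each returns a list of dicts, best first, with "p" (0 to 1); they miss things now and then, are a little off and sometimes report something else, mostly with a low value. They report only what shows in the picture. A call takes as long as a camera call.
- r.recognise(thing, camera): "box" ([left, top, right, bottom] in pixels, round what is visible of it).
- r.cut_out(thing, camera): "mask" (420x560 bool, what is visible of it) and "box" ([left, top, right, bottom] in pixels, round what is visible of it).
The state is a dict: "clock": time; "qpos": joint angles; "qvel": joint speeds; "joint_efforts": joint torques, N m; "eef_pos": TCP position; "tcp_rot": TCP orientation; "contact_force": force on the tool from outside, world axes, zero at the start; "wrist_torque": the same for the moment, N m; "opening": opening from 0.0 (shut) to 1.0 (fully open); "grasp_force": force on a finger pad.
Only numpy, scipy, OpenCV 4.12 (cv2) and the standard library are available. Lean on these libraries where they do the work, as an engineer would, in place of code of your own. Each camera call takes 0.05 s, during which the arm holds its last target. There are 200 camera calls.

### The job

Three cardboard pattern tubes stand on the cutting table. Take the one with the red caps and lay it on its side in the wooden cradle, resting in both V-shaped saddles and centred along the cradle (either end may lead), lowering it in gently rather than dropping it. Leave the blue-capped and the green-capped tubes standing where they are.

Things in the scene. Friction and masses are not known exactly. Their poses are not given: they have to be found in the camera images.
- tube_red: Brown cardboard pattern tube with a red plastic cap on each end, standing upright on the table at the start, loose, 0.10 to 0.21 kg, rigid. 160 mm long overall, tube 44 mm in diameter, caps 46 mm in diameter and 15 mm long. Origin: the tube's centre (80 mm above the table when upright). Its z axis runs along the tube; both ends are alike.
- tube_blue: The same kind of tube with blue caps, standing upright; loose bystander. Origin at its centre, z along the tube.
- tube_green: The same kind of tube with green caps, standing upright; loose bystander. Origin at its centre, z along the tube.
- cradle: Wooden cradle fixed to the table: board 150 (its x) x 90 x 12 mm with two 45-degree V saddles, open upward, 16 mm thick, centred 50 mm either side of the middle along x, up to 62 mm above the table, 90 mm wide; free between them down to the board. Origin: centre of the board's underside, at table height; z up. A seated tube lies along x over y = 0, its axis 55 mm above the table.

How it is judged (in metres and radians):
At the end, for the whole second after the job is handed in: The red-capped tube lies at rest in both saddles: its axis within 10 degrees of the cradle's length, its centre within 20 mm of the cradle's middle along it, 12 mm across it and 8 mm of its seated height (55 mm). The blue-capped and green-capped tubes stand upright within 30 mm of where they were (angle between the z axis of tube_red and the x axis of cradle, either way round below 0.17 rad and x of tube_red in the frame of cradle between -0.02 and 0.02 m and y of tube_red in the frame of cradle between -0.012 and 0.012 m and z of tube_red in the frame of cradle between 0.047 and 0.063 m and linear speed of tube_red below 0.03 m/s and angle between each of tube_blue, tube_green's own z axis and vertical below 0.15 rad and distance of each of tube_blue, tube_green from where it was at the start of the episode below 0.03 m); the robot touches nothing.
It fails at once if the red-capped tube is dropped into the cradle (faster than 0.9 m/s beside or over it) (horizontal distance between tube_red and cradle below 0.08 m and linear speed of tube_red above 0.9 m/s).
It fails at once if the blue-capped or the green-capped tube is knocked over (angle between any of tube_blue, tube_green's own z axis and vertical above 0.5 rad).
It also fails if it takes over 38 s, if anything falls off the work surface, if the arm or the gripper's body presses on something with over 40 N, if the wrist force passes 120 N, or if a joint passes its speed limit or range.

## Working session

There is one attempt and no reset: what is moved stays moved. The work goes in short steps, Python scripts to look and compute and a tool call to move; the robot and the scene stay as the last step left them, time stands still between calls to the robot, and variables do not carry over. Pictures are saved under pics/ and viewed, at most 10 in all, crops included, and the job is handed in when it is done.

Besides the shell and the picture viewer there is one more tool, called after ">>>" by a JSON object that holds its "api" and its "payload". carry_out: Moves the arm, as the interface text tells. Its arguments: {"type":"object","properties":{"delta_pos":{"type":"array","items":{"type":"array","items":{"type":"number"}}},"rot":{"type":"array","items":{"type":"array","items":{"type":"number"}}},"claw":{"type":"number"},"grip_force":{"type":"number"}},"required":["delta_pos","rot"]}

```bash
mkdir -p pics; ls; python3 - <<'E'
from rig import r
import cv2,numpy as np
s=r.sense();print(s['clock'],s['eef_pos'],s['tcp_rot'],r.tips_ahead)
ims=[]
for c in('scene','side'):
    im=r.grab_frame(c);ims.append(im)
    i=r.camera_info(c);print(c,i['fx'],i['cx'],i['cy'],np.round(i['pose'],3).tolist())
    for t in('tube_red','tube_blue','tube_green','cradle'):
        print(t,[(np.round(d['box']).tolist(),round(d['p'],2)) for d in r.recognise(t,c)][:3])
cv2.imwrite('pics/a.png',cv2.resize(np.vstack(ims),(800*560*0+400,600)))
cv2.imwrite('pics/scene.png',ims[0]);cv2.imwrite('pics/side.png',ims[1])
print(r.camera_info('wrist'))
E
```

```text
pics
0.0 [ 244.23357694 -574.81675914  255.56795982] [-3.14017972e+00  3.24285735e-06  4.01809192e-01] 25.0
scene 541.7248167577576 284.12916739099825 204.2380441480234 [[-0.207, 0.678, -0.705, 1268.713], [0.978, 0.147, -0.145, 114.356], [0.005, -0.72, -0.694, 816.486], [0.0, 0.0, 0.0, 1.0]]
tube_red [([144.0, 134.0, 182.0, 202.0], 0.65)]
tube_blue [([215.0, 142.0, 242.0, 215.0], 0.65)]
tube_green [([275.0, 160.0, 300.0, 238.0], 0.94)]
cradle [([376.0, 192.0, 434.0, 264.0], 0.57)]
side 442.957365826446 284.231971121397 211.0530065570161 [[-0.984, -0.127, 0.125, 414.812], [-0.178, 0.71, -0.681, 602.443], [-0.002, -0.692, -0.721, 758.917], [0.0, 0.0, 0.0, 1.0]]
tube_red [([317.0, 103.0, 340.0, 169.0], 0.92)]
tube_blue [([312.0, 138.0, 330.0, 207.0], 0.71)]
tube_green [([285.0, 180.0, 309.0, 246.0], 0.82)]
cradle [([247.0, 298.0, 334.0, 361.0], 0.61)]
{'fx': 310.95668104783783, 'fy': 310.95668104783783, 'cx': 276.5404191548344, 'cy': 205.7360767354645, 'hand_eye': array([[ 9.16636898e-04, -9.50537228e-01, -3.10609301e-01,
         8.07970161e+01],
       [ 9.99998870e-01,  5.01262785e-04,  1.41710800e-03,
         8.07071078e-01],
       [-1.19131702e-03, -3.10610249e-01,  9.50536614e-01,
        -1.17080255e+02],
       [ 0.00000000e+00,  0.00000000e+00,  0.00000000e+00,
         1.00000000e+00]])}
```

View pics/scene.png

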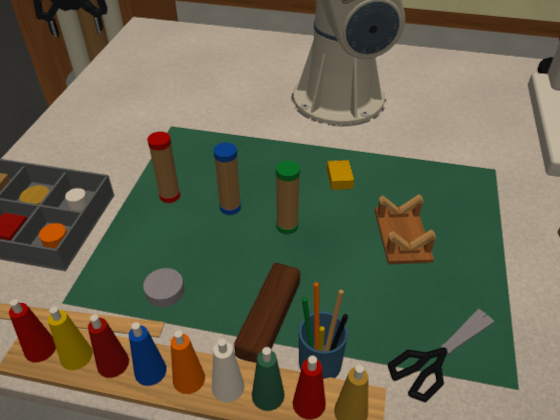

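View pics/side.png

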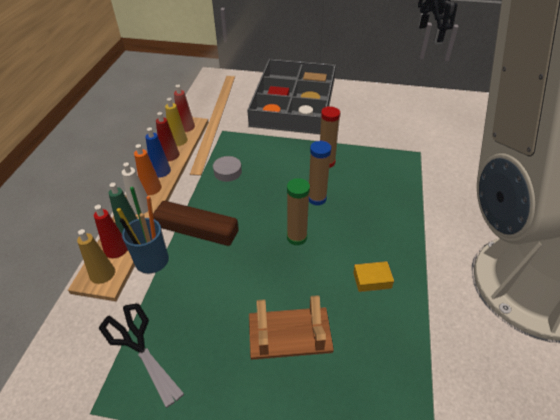

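The scene view shows red at (165,168), blue at (229,180), green at (288,198) and the cradle at (405,228). The network boxes agree with this. Next I fit positions.

```bash
cat > h.py <<'E'
from rig import r
import cv2,numpy as np
from scipy.optimize import least_squares
def proj(c,P,i=None,T=None):
    i=r.camera_info(c); T=i['pose'] if T is None else T
    Q=(np.asarray(P)-T[:3,3])@T[:3,:3]
    return np.c_[i['fx']*Q[:,0]/Q[:,2]+i['cx'],i['fy']*Q[:,1]/Q[:,2]+i['cy']]
a=np.linspace(0,2*np.pi,40)
TUBE=np.vstack([np.c_[23*np.cos(a),23*np.sin(a),0*a+z] for z in(0,15,145,160)])
CR=np.array([(x,y,z) for x in(-75,75) for y in(-45,45) for z in(0,12)]+[(x,y,62) for x in(-58,-42,42,58) for y in(-45,45)],float)
def bb(p): return np.r_[p.min(0),p.max(0)]
def hullmask(p):
    m=np.zeros((420,560),np.uint8);cv2.fillConvexPoly(m,cv2.convexHull(np.round(p*16).astype(np.int32)),1,shift=4);return m
def mhull(m):
    n,l,s,_=cv2.connectedComponentsWithStats(m.astype(np.uint8));k=1+np.argmax(s[1:,4])
    return np.argwhere(l==k)[:,::-1].astype(float)
def supp(p,k=24):
    t=np.arange(k)*2*np.pi/k;return (p@np.array([np.cos(t),np.sin(t)])).max(0)
E
python3 - <<'E'
from h import *
M={}
for c in('scene','side'):
    r.grab_frame(c)
    for t in('tube_red','tube_blue','tube_green','cradle'):
        d=r.cut_out(t,c)
        if d: M[c,t]=supp(mhull(d[0]['mask']))
for t in('tube_red','tube_blue','tube_green'):
    f=lambda v:np.concatenate([supp(proj(c,TUBE+[v[0],v[1],0]))-M[c,t] for c in('scene','side') if (c,t) in M])
    s=least_squares(f,[450,-100],loss='soft_l1');print(t,s.x.round(1),np.sqrt(np.mean(s.fun**2)).round(2))
def cr(v):
    R=np.array([[np.cos(v[2]),-np.sin(v[2]),0],[np.sin(v[2]),np.cos(v[2]),0],[0,0,1]]);return CR@R.T+[v[0],v[1],0]
f=lambda v:np.concatenate([supp(proj(c,cr(v)))-M[c,'cradle'] for c in('scene','side') if (c,'cradle') in M])
for y in(-.4,0,.4):
    s=least_squares(f,[500,150,y],x_scale=[10,10,.1],loss='soft_l1');print(s.x.round(3),np.sqrt(np.mean(s.fun**2)).round(2))
print(r.sense()['clock'])
E
```

```text
tube_red [ 466.1 -309. ] 2.45
tube_blue [ 474.9 -170. ] 1.12
tube_green [503.2 -36.7] 0.58
[4.78898e+02 1.99055e+02 2.34000e-01] 2.51
[4.78898e+02 1.99055e+02 2.34000e-01] 2.51
[4.78898e+02 1.99055e+02 2.34000e-01] 2.51
1.0
```

```bash
python3 - <<'E'
from h import *
ref={}
out=[]
for c,b in(('scene',(140,125,190,210)),('side',(305,95,350,175))):
    im=cv2.imread(f'pics/{c}.png');h=cv2.cvtColor(im,cv2.COLOR_BGR2HSV)
    m=((h[...,0]<6)|(h[...,0]>174))&(h[...,1]>170)&(h[...,2]>60)
    mm=np.zeros_like(m);mm[b[1]:b[3],b[0]:b[2]]=m[b[1]:b[3],b[0]:b[2]]
    n,l,s,ce=cv2.connectedComponentsWithStats(mm.astype(np.uint8));k=1+np.argmax(s[1:,4])
    ref[c]=supp(np.argwhere(l==k)[:,::-1].astype(float));print(c,s[k],ce[k])
f=lambda v:np.concatenate([supp(proj(c,TUBE[80:]+[v[0],v[1],0]))-ref[c] for c in ref])
s=least_squares(f,[466,-309],loss='soft_l1');print(s.x.round(1),np.sqrt(np.mean(s.fun**2)).round(2))
for c in ref:
    im=cv2.imread(f'pics/{c}.png')
    for P in(TUBE+[s.x[0],s.x[1],0],TUBE+[474.9,-170,0],CR@np.array([[np.cos(.234),-np.sin(.234),0],[np.sin(.234),np.cos(.234),0],[0,0,1]]).T+[478.9,199,0]):
        cv2.polylines(im,[cv2.convexHull(proj(c,P).astype(np.float32)).astype(int)],True,(255,0,255),1)
    out.append(im[80:380,130:450])
cv2.imwrite('pics/ov.png',np.hstack(out))
E
```

```text
scene [148 132  22  18 340] [158.77352941 140.45      ]
side [322 107  18  15 222] [329.96396396 113.72972973]
[ 467.8 -308.5] 1.19
```

View pics/ov.png

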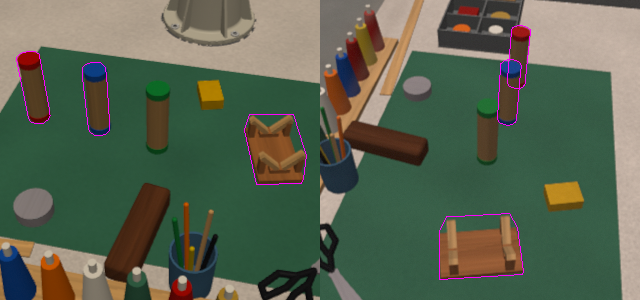

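Overlays match in both views: red (468,-308.5), cradle (479,199) with yaw 0.234. I plan a side grasp tilted 70° about tool y, then turn back 90° to lay the tube down.

```bash
cat >> h.py <<'E'
from scipy.spatial.transform import Rotation as Rn
def Rt(yaw,tilt): return Rn.from_euler('z',yaw)*Rn.from_euler('x',np.pi)*Rn.from_euler('y',tilt,degrees=True)
def go(G,yaw,tilt,back=0):
    "grasp point G, horizontal back-off along tool heading"
    s=r.sense();R=Rn.from_euler('xyz',s['tcp_rot']);p=np.array(s['eef_pos'])
    T=Rt(yaw,tilt);t=np.array(G,float)-6*T.apply([0,0,1])-back*np.array([np.cos(yaw),np.sin(yaw),0])
    print('t',s['clock'],'tgt',t.round(1),'d(m)',(R.inv().apply(t-p)/1000).round(4).tolist(),'rv',(R.inv()*T).as_rotvec(degrees=True).round(2).tolist(),'q',np.round(s['qpos'],2).tolist())
E
python3 -c "
from h import *
go([468,-308.5,150],.7,70,140)
go([468,-308.5,92],.7,70,140)"
```

```text
t 1.0 tgt [ 356.6 -402.3  152.1] d(m) [0.1709, -0.1152, 0.1043] rv [10.43, 69.45, -14.9] q [-1.17, 0.35, 1.63, -0.0, 1.16, -0.0]
t 1.0 tgt [ 356.6 -402.3   94.1] d(m) [0.1709, -0.1152, 0.1623] rv [10.43, 69.45, -14.9] q [-1.17, 0.35, 1.63, -0.0, 1.16, -0.0]
```

>>> {"api": "carry_out", "payload": {"delta_pos": [[0.021,-0.014,0.013],[0.043,-0.029,0.026],[0.064,-0.043,0.039],[0.085,-0.058,0.052],[0.107,-0.072,0.065],[0.128,-0.086,0.078],[0.15,-0.101,0.091],[0.171,-0.115,0.104]], "rot": [[1.3,8.7,-1.9],[2.6,17.4,-3.7],[3.9,26,-5.6],[5.2,34.7,-7.5],[6.5,43.4,-9.3],[7.8,52.1,-11.2],[9.1,60.8,-13],[10.4,69.5,-14.9]], "claw": 0.0854, "grip_force": 50}}

```text
clock: 2.0
eef_pos: [357.0, -402.6, 152.2]
tcp_rot: [3.133, -1.226, 0.707]
contact_force: [0.4, -0.2, -0.9]
opening: 1.0
grasp_force: 0.0
```

```bash
python3 -c "
from h import *
go([468,-308.5,92],.7,70,140)
s=r.sense();print(s['eef_pos'],s['tcp_rot'],s['contact_force'])
r.grab_frame('wrist');cv2.imwrite('pics/w1.png',r.grab_frame('wrist'))"
```

```text
t 2.0 tgt [ 356.6 -402.3   94.1] d(m) [-0.0548, -0.0007, 0.0195] rv [0.1, -0.27, 0.14] q [-1.36, 0.76, 1.81, 0.98, 1.53, -1.08]
[ 357.01742136 -402.63616908  152.21780004] [ 3.13327155 -1.22641249  0.70703516] [ 0.35743813 -0.16066572 -0.87713134]
```

View pics/w1.png

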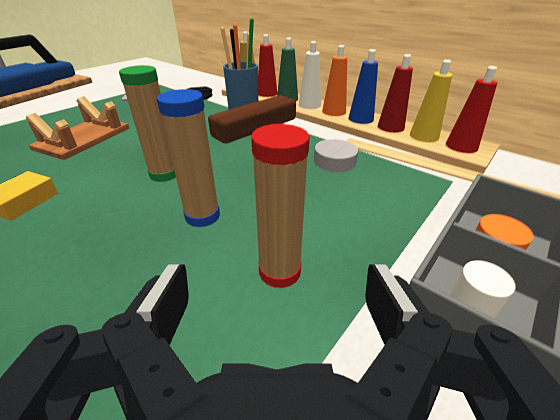

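The wrist view shows the red tube upright at column 280, midway between the fingers (172 and 382), so the aim is good. Now lower and advance.

>>> {"api": "carry_out", "payload": {"delta_pos": [[-0.028,0,0.01],[-0.055,-0.001,0.0195],[-0.046,-0.001,0.046],[-0.036,-0.001,0.073],[-0.026,-0.001,0.099],[-0.017,-0.001,0.125],[-0.01,-0.001,0.143],[-0.007,-0.001,0.151]], "rot": [[0,0,0],[0,0,0],[0,0,0],[0,0,0],[0,0,0],[0,0,0],[0,0,0],[0,0,0]]}}

```text
clock: 3.1
eef_pos: [463.7, -311.9, 94.9]
tcp_rot: [3.136, -1.221, 0.706]
contact_force: [-0.4, 0.1, 0.5]
opening: 0.997
grasp_force: 0.0
```

```bash
python3 -c "
from h import *
go([468,-308.5,92],.7,70,0)
s=r.sense();print(s['eef_pos'],s['tcp_rot'],s['contact_force'])
cv2.imwrite('pics/w2.png',r.grab_frame('wrist'))"
```

```text
t 3.1 tgt [ 463.7 -312.1   94.1] d(m) [-0.0008, 0.0002, 0.0002] rv [0.01, 0.05, 0.11] q [-1.14, 0.82, 1.92, 1.19, 1.35, -1.17]
[ 463.67048868 -311.89326224   94.90229476] [ 3.13609603 -1.22081731  0.70561053] [-0.4433127   0.12311059  0.50791074]
```

View pics/w2.png

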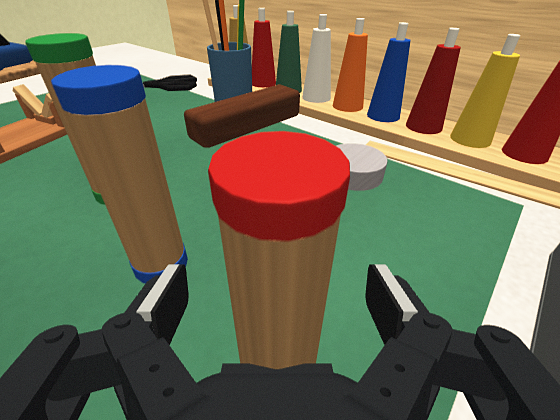

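The tube sits between the pads (cap centre about (280,175), fingers 172/382). Closing.

>>> {"api": "carry_out", "payload": {"delta_pos": [[0,0,0],[0,0,0],[0,0,0],[0,0,0],[0,0,0],[0,0,0],[0,0,0],[0,0,0]], "rot": [[0,0,0],[0,0,0],[0,0,0],[0,0,0],[0,0,0],[0,0,0],[0,0,0],[0,0,0]], "claw": 0.0, "grip_force": 50}}

```text
clock: 4.15
eef_pos: [463.0, -312.0, 94.2]
tcp_rot: [3.139, -1.222, 0.702]
contact_force: [-0.8, -3.0, 2.6]
opening: 0.498
grasp_force: 50.7
```

```bash
python3 -c "
from h import *
go([468,-308.5,312],.7,70,0)
go([440,-290,330],.5,0,0)
s=r.sense();print(s['eef_pos'],s['tcp_rot'],s['contact_force'],s['opening'],s['grasp_force'])"
```

```text
t 4.15 tgt [ 463.7 -312.1  314.1] d(m) [0.2068, 0.0007, -0.0746] rv [0.04, -0.04, 0.03] q [-1.14, 0.82, 1.92, 1.19, 1.35, -1.17]
t 4.15 tgt [ 440. -290.  336.] d(m) [0.2261, -0.0315, -0.0858] rv [-6.95, -69.8, 10.0] q [-1.14, 0.82, 1.92, 1.19, 1.35, -1.17]
[ 463.03404342 -312.02583489   94.2164334 ] [ 3.13927007 -1.22247497  0.70171231] [-0.78865684 -2.99618673  2.57094409] 0.49830995160783814 50.71949601173401
```

>>> {"api": "carry_out", "payload": {"delta_pos": [[0.01,0,-0.004],[0.035,0,-0.013],[0.066,0,-0.024],[0.099,0,-0.036],[0.132,0,-0.048],[0.165,0,-0.06],[0.19,0,-0.069],[0.2,0,-0.073]], "rot": [[0,0,0],[0,0,0],[0,0,0],[0,0,0],[0,0,0],[0,0,0],[0,0,0],[0,0,0]]}}

```text
clock: 5.15
eef_pos: [462.5, -311.7, 308.5]
tcp_rot: [3.135, -1.222, 0.706]
contact_force: [0.6, 0.0, -0.9]
opening: 0.499
grasp_force: 50.7
```

```bash
python3 -c "
from h import *
go([440,-250,330],.5,0,0)
s=r.sense();print(s['eef_pos'],s['tcp_rot'],s['contact_force'],s['opening'],s['grasp_force'])
cv2.imwrite('pics/w3.png',r.grab_frame('wrist'))"
```

```text
t 5.15 tgt [ 440. -250.  336.] d(m) [0.0337, -0.0616, 0.0117] rv [-6.91, -69.76, 10.09] q [-1.14, 0.45, 1.9, 1.14, 1.51, -0.82]
[ 462.47095314 -311.67050526  308.48216785] [ 3.13549527 -1.22155123  0.70607767] [ 0.62914727  0.04033205 -0.93133609] 0.49873922739799764 50.73228299617767
```

View pics/w3.png

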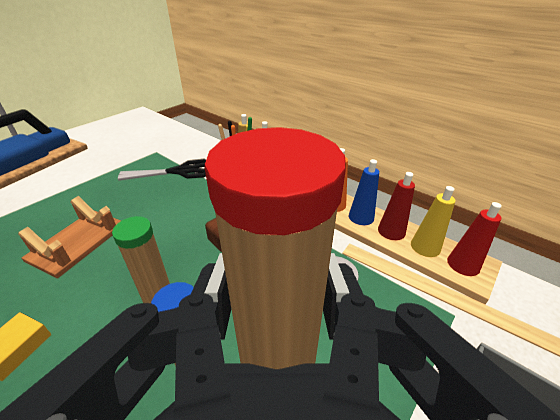

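The tube is held firmly and still upright in the grip (cap at (277,180)). Now I turn the tool back to vertical.

>>> {"api": "carry_out", "payload": {"delta_pos": [[0.004,-0.008,0.001],[0.008,-0.015,0.003],[0.013,-0.023,0.004],[0.017,-0.031,0.006],[0.021,-0.039,0.007],[0.025,-0.046,0.009],[0.03,-0.054,0.01],[0.034,-0.062,0.012]], "rot": [[-0.9,-8.7,1.3],[-1.7,-17.4,2.5],[-2.6,-26.2,3.8],[-3.5,-34.9,5],[-4.3,-43.6,6.3],[-5.2,-52.3,7.6],[-6,-61,8.8],[-6.9,-69.8,10.1]]}}

```text
clock: 6.2
eef_pos: [439.6, -249.5, 334.5]
tcp_rot: [-3.14, 0.006, 0.498]
contact_force: [0.5, -0.2, -2.3]
opening: 0.5
grasp_force: 50.8
```

```bash
python3 -c "
from h import *
C=np.array([479,199,0]);u=np.array([np.cos(.234),np.sin(.234),0])
G=C+12*u
go([465,-30,330],.35,-10,0)
go(G+[0,0,230],.234,-20,0)
go(G+[0,0,230],.234,-20,0)
s=r.sense();print(s['eef_pos'],s['tcp_rot'],s['contact_force'],s['opening'],s['grasp_force'])"
```

```text
t 6.2 tgt [466.  -29.6 335.9] d(m) [0.1283, -0.1805, -0.0019] rv [0.7, -9.64, 8.49] q [-0.52, 0.1, 1.79, -0.0, 1.26, 0.56]
t 6.2 tgt [492.7 202.3 235.6] d(m) [0.2632, -0.3713, 0.0978] rv [2.62, -19.54, 15.0] q [-0.52, 0.1, 1.79, -0.0, 1.26, 0.56]
t 6.2 tgt [492.7 202.3 235.6] d(m) [0.2632, -0.3713, 0.0978] rv [2.62, -19.54, 15.0] q [-0.52, 0.1, 1.79, -0.0, 1.26, 0.56]
[ 439.60308847 -249.5440024   334.53501785] [-3.14036936  0.00592724  0.49844953] [ 0.48744436 -0.19648931 -2.29348484] 0.4996927687980236 50.8088082075119
```

>>> {"api": "carry_out", "payload": {"delta_pos": [[0.008,-0.011,0],[0.024,-0.034,0],[0.042,-0.06,-0.001],[0.061,-0.086,-0.001],[0.08,-0.112,-0.001],[0.098,-0.138,-0.002],[0.118,-0.165,-0.002],[0.136,-0.191,-0.002]], "rot": [[0.1,-1.2,1.1],[0.2,-2.4,2.1],[0.3,-3.6,3.2],[0.4,-4.8,4.2],[0.4,-6,5.3],[0.5,-7.2,6.4],[0.6,-8.4,7.4],[0.7,-9.6,8.5]]}}

```text
clock: 7.2
eef_pos: [467.6, -15.9, 336.0]
tcp_rot: [-3.139, 0.172, 0.351]
contact_force: [1.3, 0.2, -1.0]
opening: 0.503
grasp_force: 50.9
```

```bash
python3 -c "
from h import *
C=np.array([479,199,0]);u=np.array([np.cos(.234),np.sin(.234),0])
G=C+12*u
go(G+[0,0,230],.234,-20,0)
s=r.sense();print(s['eef_pos'],s['tcp_rot'],s['contact_force'],s['opening'],s['grasp_force'])"
```

```text
t 7.2 tgt [492.7 202.3 235.6] d(m) [0.1143, -0.196, 0.0825] rv [1.59, -10.15, 6.5] q [0.0, 0.12, 1.77, -0.06, 1.42, 1.23]
[467.568918   -15.86467923 335.95642624] [-3.1391669   0.17155231  0.35105363] [ 1.26281903  0.1921407  -1.0278843 ] 0.5025618611489056 50.86753964424133
```

>>> {"api": "carry_out", "payload": {"delta_pos": [[0.009,-0.015,0.006],[0.027,-0.047,0.02],[0.045,-0.078,0.033],[0.064,-0.11,0.046],[0.083,-0.142,0.06],[0.099,-0.17,0.072],[0.11,-0.188,0.079],[0.114,-0.196,0.0825]], "rot": [[0.2,-1.3,0.8],[0.4,-2.6,1.6],[0.6,-3.8,2.4],[0.8,-5.1,3.3],[1,-6.4,4.1],[1.2,-7.7,4.9],[1.4,-9,5.7],[1.6,-10.2,6.5]]}}

```text
clock: 8.2
eef_pos: [493.1, 201.5, 236.0]
tcp_rot: [3.141, 0.35, 0.234]
contact_force: [0.1, -0.7, -1.8]
opening: 0.499
grasp_force: 51.0
```

```bash
python3 -c "
from h import *
C=np.array([479,199,0]);u=np.array([np.cos(.234),np.sin(.234),0])
G=C+12*u
go(G+[0,0,120],.234,-20,0)
s=r.sense();print(s['eef_pos'],s['tcp_rot'],s['contact_force'],s['opening'],s['grasp_force'])
W=r.grab_frame('wrist');
ims=[r.grab_frame(c) for c in('scene','side')]
cv2.imwrite('pics/p1.png',np.hstack([cv2.resize(ims[0][100:290,340:500],None,fx=2,fy=2),cv2.resize(ims[1][180:370,200:370],None,fx=2,fy=2)]))
# tube axis from both cameras
M={}
for c in('scene','side'):
    d=r.cut_out('tube_red',c)
    if d: M[c]=supp(mhull(d[0]['mask']));print(c,d[0]['p'],d[0]['box'])
def tb(v):
    z=np.array([np.cos(v[3])*np.cos(v[4]),np.sin(v[3])*np.cos(v[4]),np.sin(v[4])]);x=np.cross([0,0,1],z);x/=np.linalg.norm(x)
    P=TUBE-[0,0,80];return P@np.array([x,np.cross(z,x),z])+v[:3]
f=lambda v:np.concatenate([supp(proj(c,tb(v)))-M[c] for c in M])
s=least_squares(f,[479,199,230,.234,0],x_scale=[10,10,10,.1,.1],loss='soft_l1');print(s.x.round(3),np.sqrt(np.mean(s.fun**2)))
"
```

```text
t 8.2 tgt [492.7 202.3 125.6] d(m) [0.0376, -0.0009, 0.1038] rv [0.05, 0.03, -0.0] q [0.36, 0.41, 1.64, 0.04, 1.44, 1.68]
[493.08096128 201.53920421 236.01323187] [3.14076843 0.34957333 0.23392474] [ 0.0686329  -0.69596923 -1.78811251] 0.49861666177624975 50.96667408943176
scene 0.67 [400.3, 112.3, 448.4, 186.8]
side 0.62 [233.7, 238.6, 346.4, 278.5]
[4.73506e+02 1.87939e+02 2.10159e+02 4.15000e-01 1.76000e-01] 19.564890651071575
```

View pics/p1.png

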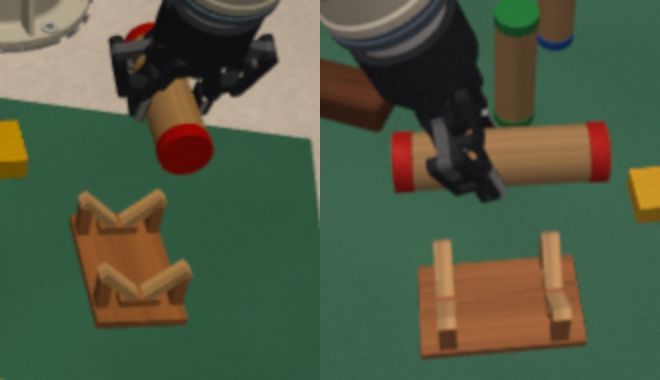

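The tube is level and lined up with the saddles in both views. I'll descend to 120 mm and recheck by comparing boxes, because occlusion by the gripper splits the masks.

>>> {"api": "carry_out", "payload": {"delta_pos": [[0.003,0,0.009],[0.009,0,0.025],[0.015,0,0.042],[0.021,-0.001,0.058],[0.027,-0.001,0.075],[0.033,-0.001,0.091],[0.036,-0.001,0.1],[0.0376,-0.001,0.104]], "rot": [[0,0,0],[0,0,0],[0,0,0],[0,0,0],[0,0,0],[0,0,0],[0,0,0],[0,0,0]]}}

```text
clock: 9.45
eef_pos: [493.1, 201.9, 125.9]
tcp_rot: [3.141, 0.347, 0.234]
contact_force: [1.4, 0.9, -2.2]
opening: 0.501
grasp_force: 51.0
```

```bash
cat >> h.py <<'E'
def tb(v):
    z=np.array([np.cos(v[3])*np.cos(v[4]),np.sin(v[3])*np.cos(v[4]),np.sin(v[4])]);x=np.cross([0,0,1],z);x/=np.linalg.norm(x)
    return (TUBE-[0,0,80])@np.array([x,np.cross(z,x),z])+v[:3]
def reds(c,v,name):
    "compare red cap blobs with projected caps for tube pose v"
    im=r.grab_frame(c);h=cv2.cvtColor(im,cv2.COLOR_BGR2HSV)
    m=(((h[...,0]<6)|(h[...,0]>174))&(h[...,1]>170)&(h[...,2]>60)).astype(np.uint8)
    p=proj(c,tb(v));b=bb(p).astype(int);w=m*0;w[b[1]-15:b[3]+15,b[0]-15:b[2]+15]=1;m&=w
    n,l,s,ce=cv2.connectedComponentsWithStats(m)
    for k in range(1,n):
        if s[k,4]>30: print(c,'red blob box',s[k,0],s[k,1],s[k,0]+s[k,2]-1,s[k,1]+s[k,3]-1,s[k,4])
    print(c,'pred caps',bb(p[:80]).round(1),bb(p[80:]).round(1))
    o=im.copy();
    for q in(p[:80],p[80:]): cv2.polylines(o,[cv2.convexHull(q.astype(np.float32)).astype(int)],True,(255,0,255),1)
    return cv2.resize(o[b[1]-40:b[1]+140,b[0]-50:b[0]+150],None,fx=2,fy=2)
E
python3 -c "
from h import *
C=np.array([479,199,0]);u=np.array([np.cos(.234),np.sin(.234),0])
go(C+12*u+[0,0,56],.234,-20,0)
s=r.sense();p=np.array(s['eef_pos']);g=p+6*Rn.from_euler('xyz',s['tcp_rot']).apply([0,0,1]);print(p,s['contact_force'],s['opening'],s['grasp_force'])
v=np.r_[g-12*u,.234,0];print(v)
cv2.imwrite('pics/p2.png',np.hstack([reds(c,v,'') for c in('scene','side')]))
"
```

```text
t 9.45 tgt [492.7 202.3  61.6] d(m) [0.0216, -0.0005, 0.0605] rv [0.02, -0.11, -0.01] q [0.36, 0.54, 1.71, 0.05, 1.24, 1.68]
[493.07601342 201.89846295 125.86912454] [ 1.42590163  0.88844136 -2.22457999] 0.501172491260803 50.963841676712036
[4.79417577e+02 1.98640177e+02 1.20227187e+02 2.34000000e-01
 0.00000000e+00]
scene red blob box 393 158 407 169 65
scene red blob box 408 209 432 230 449
scene pred caps [392.4 157.  417.1 179.5] [406.  208.4 433.5 232.2]
side red blob box 328 284 338 309 216
side red blob box 242 288 250 314 218
side pred caps [326.6 282.7 339.6 310.8] [241.2 286.7 252.  315.1]Traceback (most recent call last):
  File "<string>", line 7, in <module>
    cv2.imwrite('pics/p2.png',np.hstack([reds(c,v,'') for c in('scene','side')]))
                              ~~~~~~~~~^^^^^^^^^^^^^^^^^^^^^^^^^^^^^^^^^^^^^^^^^
    return _nx.concatenate(arrs, 1, dtype=dtype, casting=casting)
           ~~~~~~~~~~~~~~~^^^^^^^^^^^^^^^^^^^^^^^^^^^^^^^^^^^^^^^
ValueError: all the input array dimensions except for the concatenation axis must match exactly, but along dimension 0, the array at index 0 has size 360 and the array at index 1 has size 356
```

The predicted and seen caps agree within about 1 px, so the tube pose is as assumed. Lower slowly.

>>> {"api": "carry_out", "payload": {"delta_pos": [[0.002,0,0.006],[0.005,0,0.014],[0.008,0,0.023],[0.011,0,0.031],[0.014,0,0.039],[0.017,0,0.047],[0.0185,0,0.052],[0.019,0,0.054]], "rot": [[0,0,0],[0,0,0],[0,0,0],[0,0,0],[0,0,0],[0,0,0],[0,0,0],[0,0,0]]}}

```text
clock: 10.55
eef_pos: [492.6, 201.8, 68.9]
tcp_rot: [3.141, 0.347, 0.234]
contact_force: [-0.4, 0.6, -1.8]
opening: 0.503
grasp_force: 51.0
```

>>> {"api": "carry_out", "payload": {"delta_pos": [[0.0003,0,0.001],[0.0007,0,0.002],[0.001,0,0.003],[0.0014,0,0.004],[0.0017,0,0.005],[0.002,0,0.006],[0.002,0,0.006],[0.002,0,0.006]], "rot": [[0,0,0],[0,0,0],[0,0,0],[0,0,0],[0,0,0],[0,0,0],[0,0,0],[0,0,0]]}}

```text
clock: 11.55
eef_pos: [492.6, 201.8, 62.9]
tcp_rot: [3.141, 0.347, 0.234]
contact_force: [0.3, -1.4, -1.9]
opening: 0.505
grasp_force: 51.1
```

>>> {"api": "carry_out", "payload": {"delta_pos": [[0.0002,0,0.0006],[0.0004,0,0.0012],[0.0006,0,0.0016],[0.0007,0,0.002],[0.0007,0,0.002]], "rot": [[0,0,0],[0,0,0],[0,0,0],[0,0,0],[0,0,0]]}}

```text
clock: 12.18
eef_pos: [492.7, 202.0, 62.4]
tcp_rot: [3.142, 0.347, 0.234]
contact_force: [-1.4, 0.4, 16.3]
opening: 0.497
grasp_force: 52.6
```

Contact at the seated height. Release.

>>> {"api": "carry_out", "payload": {"delta_pos": [[0,0,0],[0,0,0],[0,0,0],[0,0,0],[0,0,0],[0,0,0]], "rot": [[0,0,0],[0,0,0],[0,0,0],[0,0,0],[0,0,0],[0,0,0]], "claw": 0.075}}

```text
clock: 12.92
eef_pos: [492.5, 201.8, 60.8]
tcp_rot: [3.141, 0.347, 0.234]
contact_force: [-0.3, 0.3, -0.3]
opening: 0.88
grasp_force: 0.0
```

```bash
sed -i 's/return cv2.resize(o\[.*/return cv2.resize(o[max(b[1]-40,0):][:150,b[0]-50:b[0]+150],(400,300))/' h.py; python3 -c "
from h import *
s=r.sense();print(s['clock'],s['contact_force'],s['opening'],s['grasp_force'])
u=np.array([np.cos(.234),np.sin(.234),0]);v=np.r_[479,199,55,.234,0]
cv2.imwrite('pics/p3.png',np.hstack([reds(c,v,'') for c in('scene','side')]))
"
```

```text
12.925 [-0.33120351  0.31590574 -0.27259807] 0.8798239581394313 0.0
scene red blob box 388 182 403 193 76
scene red blob box 403 234 427 254 401
scene pred caps [388.1 181.6 411.7 202.8] [400.7 233.2 426.8 255.5]
side red blob box 325 303 335 328 197
side red blob box 244 310 252 334 196
side pred caps [324.4 303.7 336.5 330.5] [244.1 307.6 254.1 334.7]
```

View pics/p3.png

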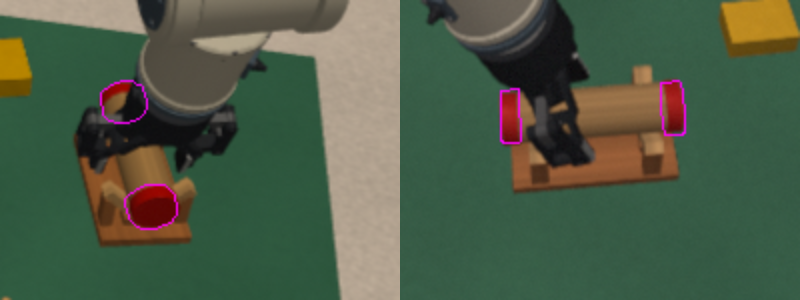

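The released tube lies in both saddles, with its caps within 2–3 px of the seated prediction. Now back out along the fingers.

>>> {"api": "carry_out", "payload": {"delta_pos": [[0,0,-0.005],[0,0,-0.015],[0,0,-0.03],[0,0,-0.05],[0,0,-0.08],[0,0,-0.11],[0,0,-0.14],[0,0,-0.15]], "rot": [[0,0,0],[0,0,0],[0,0,0],[0,0,0],[0,0,0],[0,0,0],[0,0,0],[0,0,0]]}}

```text
clock: 14.02
eef_pos: [543.6, 214.1, 204.4]
tcp_rot: [-3.141, 0.343, 0.234]
contact_force: [-0.5, 0.6, -0.4]
opening: 0.88
grasp_force: 0.0
```

```bash
python3 -c "
from h import *
s=r.sense();print(s['clock'],s['contact_force'])
v=np.r_[479,199,55,.234,0]
cv2.imwrite('pics/p4.png',np.hstack([reds('side',v,''),cv2.resize(r.grab_frame('scene')[100:300,130:],(400,300))]))
"
```

```text
14.025 [-0.52289538  0.57908585 -0.41069188]
side red blob box 325 303 335 328 195
side red blob box 244 309 252 334 195
side pred caps [324.4 303.7 336.5 330.5] [244.1 307.6 254.1 334.7]
```

View pics/p4.png

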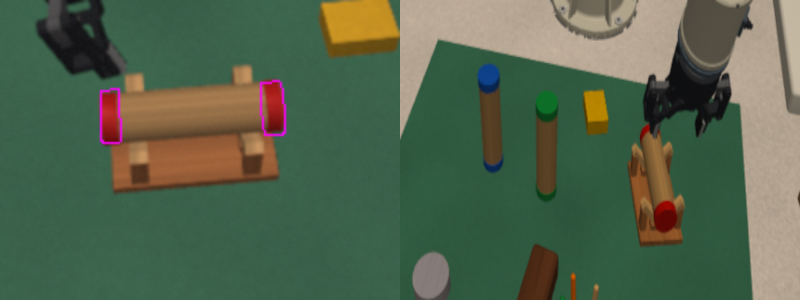

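The tube rests in both saddles and is centred. The blue and green tubes are standing where they were, and the gripper is clear.

```bash
python3 -c "
from rig import r
print(r.sign_off())"
```

```text
the job is handed in; nothing more can be done
None
```

The red-capped tube was lowered gently into the cradle and lies centred in both saddles, the blue and green tubes still stand where they were, and the job was handed in at about 14 s with the gripper clear (sign-off returned no verdict).

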